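Switch on the drive behind the splash guard with the bent hook

TASK

Take the bent hook from its rest by the wooden handle, reach over the clear splash guard with it, and draw the red slide lever toward the guard until you feel its end stop; hold it against the stop for half a second with a pull of about 8 N (never more than 11 N on the lever), then put the hook back in its rest the way it lay, bent end down and pointing the same way. Keep the gripper on the near side of the guard and off the unit, do not lean the hook on the guard, and leave the grey lever, the two little pots and the tin as they are.

Things in the scene. Friction and masses are not known exactly. Their poses are not given: they have to be found in the camera images.
- bent_hook: Loose hook, 0.11 kg. Wooden handle 130 x 14 x 24 mm along its x, y, z; origin at the handle's centre; grip it there from above, closing along y. From its front a 9 mm steel rod runs along +x to x = 220 mm, then bends straight down (-z) to a black rubber ball, 12 mm diameter, centre 52 mm below the handle's axis. Starts in the rest, z up. The handle may slip a little in the fingers.
- hook_tip (a point): Centre of the hook's rubber ball: (220, 0, -52) mm in the frame of bent_hook.
- hook_rest: Fixed wooden rest, origin on the table under its centre, base 150 x 85 x 14 mm. Two forks 12 mm thick at x = +-50 mm, open between. The handle lies along x in their slots, axis 85 mm above the table, its middle above the rest's origin (start: within 6 mm along x), rod toward +x. Slots 18 mm wide from z = 73 to 91 mm, flaring to about 46 mm at the top (111 mm).
- splash_guard: Clear panel with aluminium edges, fixed: 230 mm along its y, 10 mm thick, top edge 92 mm above the table. Origin on the table under its middle; +x points away from the robot to the fixed drive unit behind: flat grey box, x = 15 to 185 mm, y = +-100 mm, top at z = 36 mm, with a pulley up to z = 60 mm at x = 143 to 187 mm, y = +-22 mm.
- red_lever_top (a point): Middle of the top of the red slide lever, an upright paddle on the unit: 12 mm thick along the guard's x, 26 mm wide along its y, from z = 45 to 81 mm above the table. In the guard's frame it is at y = +45 mm (left), x = 118 mm minus the joint value. Slides only toward or away from the guard.
- red_lever (a joint): Red lever's travel in m: 0 farthest from the guard, growing as it is drawn toward the guard (guard's -x); starts at 0 to 0.010. Its end stop lies anywhere from 0.020 to 0.045, set by a screw out of sight, and must be felt. About 2 N of friction, no spring; it stays where it is left. The stop (stop_face, which the lever's lever_foot meets inside the box) is hard.
- grey_lever_top (a point): Top of the grey lever, the same size as the red one, at y = -45 mm in the guard's frame, 90 mm from the red one; to be left alone.
- oxide_pot_1: Small dark red pot with white cap, 32 mm wide, 53 mm tall, loose bystander, origin under its centre.
- oxide_pot_4: Small slate blue pot with white cap, 32 mm wide, 48 mm tall, loose bystander, origin under its centre.
- gold_tin: Olive-gold screw tin, 68 mm wide, 74 mm tall, loose bystander, origin under its centre.

How it is judged:
On the way, in this order (a step that is already met when the one before it is completed fails the run):
1. the hook is lifted out of its rest (z of bent_hook in the frame of hook_rest above 0.12 m), for 0.1 s.
2. the hook, reaching down behind the guard, holds the red lever against its stop with a pull of more than 5.5 N for 0.3 s (distance between lever_foot and stop_face below 0.0105 m and z of hook_tip in the frame of splash_guard below 0.085 m and contact force between bent_hook and red_lever above 5.5 N), for 0.3 s.
At the end, for the whole second after the job is handed in: Red lever within 2.5 mm of its stop (centres 8 mm apart when touching); grey lever within 4 mm of its start; hook let go, at rest in both forks, bent end down, pointing to the rest's +x, its middle within 20 mm of the rest's along, 8 mm across, 6 mm in height; pots and tin upright (distance between lever_foot and stop_face below 0.0105 m and distance of grey_lever_top from where it was at the start of the episode below 0.004 m and x of bent_hook in the frame of hook_rest between -0.02 and 0.02 m and y of bent_hook in the frame of hook_rest between -0.008 and 0.008 m and z of bent_hook in the frame of hook_rest between 0.079 and 0.091 m and x of hook_tip in the frame of hook_rest above 0.15 m and angle between bent_hook's own z axis and vertical below 0.2 rad and linear speed of bent_hook below 0.02 m/s and contact force between the fingers and bent_hook below 0.1 N and angle between each of oxide_pot_1, oxide_pot_4, gold_tin's own z axis and vertical below 0.1 rad).
It fails at once if the hook bears on the red lever with more than 11 N (contact force between bent_hook and red_lever above 11 N).
It fails at once if the hook leans on the splash guard with more than 5 N (contact force between bent_hook and splash_guard above 5 N).
It fails at once if the gripper or arm touches the unit, guard or levers, or the fingers pass beyond the guard (contact force between any of the fingers, the arm and drive_unit above 0.5 N or (x of the grasp point in the frame of splash_guard above 0 m and y of the grasp point in the frame of splash_guard between -0.12 and 0.12 m)).
It fails at once if the grey lever is moved by more than 4 mm (distance of grey_lever_top from where it was at the start of the episode above 0.004 m).
It fails at once if a pot or the tin is moved by more than 20 mm (distance of any of oxide_pot_1, oxide_pot_4, gold_tin from where it was at the start of the episode above 0.02 m).
It also fails if it takes over 59 s, if anything falls off the work surface, if the arm or the gripper's body presses on something with over 40 N, if the wrist force passes 120 N, or if a joint passes its speed limit or range.

ROBOT

A 6-joint arm with a two-finger parallel gripper is mounted at the origin on a cart in front of the work surface, level with it; the furniture and walls round the work are solid. World frame = base frame: x ahead of the robot, y to its left, z up, the work surface at z = 0. Lengths are in m, angles in rad, forces in N, time in s.
With the tool pointing down it reaches from about 0.3 to 0.875 m from the base axis. Payload 6.4 kg.
Tool frame: the origin (TCP) lies on the centre line of the jaws, within the pads' length; the fingertips stand 25 mm ahead of it and the grasp point (between the pads) lies 6 mm ahead of it; z points along the fingers, y is the line along which they close (so a half turn about z gives the same grasp; the last joint's range is limited). The gripper opens to 85 mm and grips with 20 to 120 N. Pads are 22 mm wide; open, the fingers measure 114 mm over their backs; the gripper's body (76 mm by 85 mm) begins 54 mm behind the grasp point. The pads swing forward as they close: fully open they stand 13 mm farther back than shut.
Start: joints at [-1.503, 0.181, 1.607, -0, 1.354, -0.206], TCP at [0.155, -0.554, 0.256] pointing down, gripper open.
Joint ranges: [-2.99, 2.99], [-0.89, 2.07], [0.3, 2.58], [-1.14, 4.28], [0, 2.63], [-3.12, 3.12]. Speed limits (rad/s): [2.57, 2.57, 3.01, 3.14, 3.14, 3.14].

INTERFACE

Orientations are given as a unit quaternion [w, x, y, z].
In Python, from bench import get_obs, camera, hand_in, spot_in gives the robot as it stands.
- The arm moves only by the shell command python3 -m jog 'ROWS'. ROWS is JSON, one flat list of numbers, 7 for each row, row after row: the shift along the tool's x, y, z in m, then the turn, a rotation vector about the tool's x, y, z in rad, then the closure, from 0 (fully open) to 1 (shut). A call has 1 to 20 rows; each row is the pose to reach, as a shift and turn from the pose commanded when the call began, along the tool's axes at that moment; what a row does not reach only later rows make up. A row lasts 1/8 s, in which the tool goes at most 62.5 mm and 10.7 degrees, less where a joint would pass 70% of its speed; a pose out of reach is approached as far as the arm can. A call with a gripper value outside its range is refused whole. The fingers move at their own pace and stop on an object; the grip force is fixed at half the most. Time passes only in rows, so rows that repeat a pose let the fingers close. It gives the time, the measured TCP pose, the force, the opening and the grip force at its end, in the units of the state.
- get_obs(): the state, without advancing time (a new reading comes with each control period).
- camera(name): name is "scene" or "side" or "wrist"; returns a dict with "frame" (400x640x3 uint8, red, green, blue), "mtx" (3x3 intrinsics, pixels), "extrinsics" (4x4, takes a point from camera to world coordinates). Camera axes: x right, y up, looking along -z (the intrinsics and any distortion apply to the point x, -y, -z); pixel columns grow to the right and rows downward; lengths in m; the calibration is good to about 2 mm. A picture is of the moment at which its call begins. There is no depth.
- hand_in(): hands the job in; it is judged then, once.
Trained networks look in a picture, given as the dict that the camera call returned (one of the last four; its "shot" number tells which), for a name from the list of things; names that differ only in an ending like _2 or _b are one class to them, and where a whole thing is asked for, a point or a joint stands for the part that bears it (a point fixed in the world has none). Each returns a list of dicts, best first, with "confidence" (0 to 1); they miss things now and then, are a little off and sometimes report something else, mostly with a low value. They report only what shows in the picture. A call takes as long as a camera call.
- spot_in(picture, name): "xyz" ([x, y, z] in m, in world coordinates, good to about 4 mm: the middle of the surface that is visible of it).
The state is a dict: "time_s": time; "q": joint angles; "dq": joint speeds; "joint_efforts": joint torques, N m; "eef_pos": TCP position; "eef_rot": TCP orientation; "wrist_force": force on the tool from outside, world axes, zero at the start; "torque": the same for the moment, N m; "opening": opening from 0.0 (shut) to 1.0 (fully open); "grasp_force": force on a finger pad.
Only numpy, scipy, OpenCV 4.12 (cv2) and the standard library are available. Lean on these libraries where they do the work, as an engineer would, in place of code of your own. Each camera call takes 0.05 s, during which the arm holds its last target. There are 200 camera calls.

## Working session

There is one attempt and no reset: what is moved stays moved. The work goes in short steps, Python scripts to look and compute and a shell command to move; the robot and the scene stay as the last step left them, time stands still between calls to the robot, and variables do not carry over. Pictures are saved under pics/ and viewed, at most 10 in all, crops included, and the job is handed in when it is done.

```bash
mkdir -p pics; ls
cat > h.py <<'E'
import numpy as np,cv2
from bench import get_obs,camera,hand_in,spot_in
def save(c,n): cv2.imwrite('pics/'+n+'.png',cv2.cvtColor(c['frame'],cv2.COLOR_RGB2BGR))
def proj(c,p):
    E=np.array(c['extrinsics']);P=np.linalg.inv(E)@np.r_[p,1];v=np.array([P[0],-P[1],-P[2]])
    u=np.array(c['mtx'])@v;return u[:2]/u[2]
def ray(c,u,v,z):
    E=np.array(c['extrinsics']);d=np.linalg.inv(np.array(c['mtx']))@[u,v,1];d=E[:3,:3]@[d[0],-d[1],-d[2]]
    o=E[:3,3];return o+d*(z-o[2])/d[2]
E
python3 - <<'E'
from h import *
print(get_obs())
for n in ['scene','side']:
    c=camera(n);save(c,n+'0');print(n,[k for k in c],np.round(np.array(c['extrinsics'])[:3,3],3))
    for t in ['bent_hook','hook_rest','splash_guard','red_lever_top','grey_lever_top','hook_tip','oxide_pot_1','oxide_pot_4','gold_tin']:
        r=spot_in(c,t);print(t,[(np.round(x['xyz'],3).tolist(),round(x['confidence'],2)) for x in r[:2]])
E
```

```text
pics
{'time_s': 0.0, 'q': array([-1.50331152e+00,  1.81542240e-01,  1.60799186e+00,  2.07365003e-05,
        1.35376968e+00, -2.06324022e-01]), 'dq': array([ 0.00072177,  0.00165749,  0.00026121, -0.00195712,  0.00110701,
       -0.0006433 ]), 'joint_efforts': array([-1.76620113e-03, -4.44873583e+01, -3.51331651e+01, -4.79783139e-04,
        9.30795941e-03, -1.54886834e-05]), 'eef_pos': array([ 0.1554557 , -0.55307591,  0.25539123]), 'eef_rot': array([-8.52800022e-04,  9.90643162e-01,  1.36474881e-01,  6.94438853e-05]), 'wrist_force': array([ 0.6374114 ,  0.2873823 , -0.67792691]), 'torque': array([-0.00852216,  0.00248654,  0.0157901 ]), 'grasp_force': 0.0, 'opening': 0.9987474271989402}
scene ['frame', 'mtx', 'extrinsics', 'shot'] [-0.03   0.548  0.531]
bent_hook []
hook_rest [([0.465, -0.288, 0.014], 0.56)]
splash_guard [([0.573, 0.107, 0.047], 0.92)]
red_lever_top [([0.682, 0.161, 0.066], 0.56), ([0.646, -0.332, 0.084], 0.54)]
grey_lever_top [([0.7, 0.075, 0.064], 0.71)]
hook_tip [([0.644, -0.328, 0.086], 0.5), ([0.682, 0.161, 0.063], 0.44)]
oxide_pot_1 [([0.435, 0.295, 0.029], 0.76), ([0.47, -0.109, 0.034], 0.73)]
oxide_pot_4 [([0.435, 0.295, 0.029], 0.76), ([0.47, -0.109, 0.034], 0.73)]
gold_tin [([0.462, -0.013, 0.047], 0.98)]
side ['frame', 'mtx', 'extrinsics', 'shot'] [ 0.22  -0.824  0.575]
bent_hook [([0.505, -0.311, 0.09], 0.78)]
hook_rest []
splash_guard [([0.453, 0.27, 0.028], 0.61), ([0.589, 0.074, 0.05], 0.59)]
red_lever_top []
grey_lever_top [([0.701, 0.061, 0.063], 0.42)]
hook_tip [([0.501, -0.313, 0.087], 0.98)]
oxide_pot_1 [([0.475, -0.13, 0.032], 0.85), ([0.449, 0.269, 0.027], 0.56)]
oxide_pot_4 [([0.475, -0.13, 0.032], 0.85), ([0.449, 0.269, 0.027], 0.56)]
gold_tin [([0.47, -0.052, 0.043], 0.67)]
```

View pics/scene0.png

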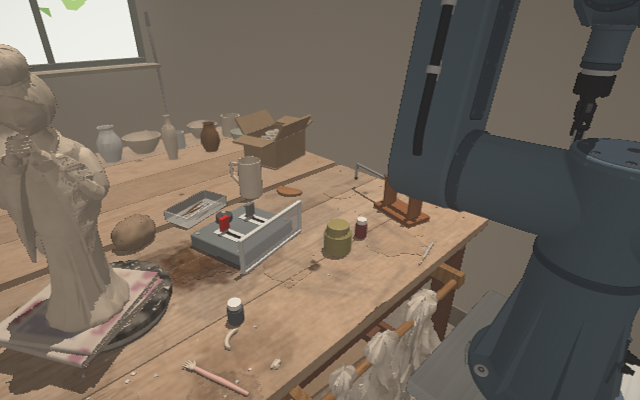

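View pics/side0.png

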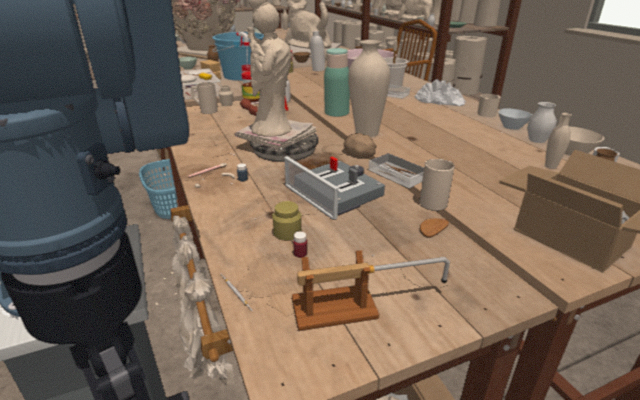

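The scene view shows the red lever near (224,220), the grey one at (250,210), and the guard from (243,265) to (300,205). In the side view the hook's handle runs (300,275)–(373,268) and its tip is near (445,280). I'll enlarge both for pixel picks.

Run:
```python
import cv2,numpy as np
a=cv2.imread('pics/scene0.png')[190:280,180:310];b=cv2.imread('pics/side0.png')
a=cv2.resize(a,None,fx=6,fy=6,interpolation=cv2.INTER_CUBIC)
cv2.imwrite('pics/a.png',a)
c=cv2.resize(b[245:335,285:455],None,fx=4.7,fy=4.7,interpolation=cv2.INTER_CUBIC)[:,:800]
d=cv2.resize(b[145:220,275:390],None,fx=6.9,fy=6.9,interpolation=cv2.INTER_CUBIC)[:,:800]
cv2.imwrite('pics/c.png',c)
cv2.imwrite('pics/d.png',d)
```

```text
(no output)
```

View pics/a.png

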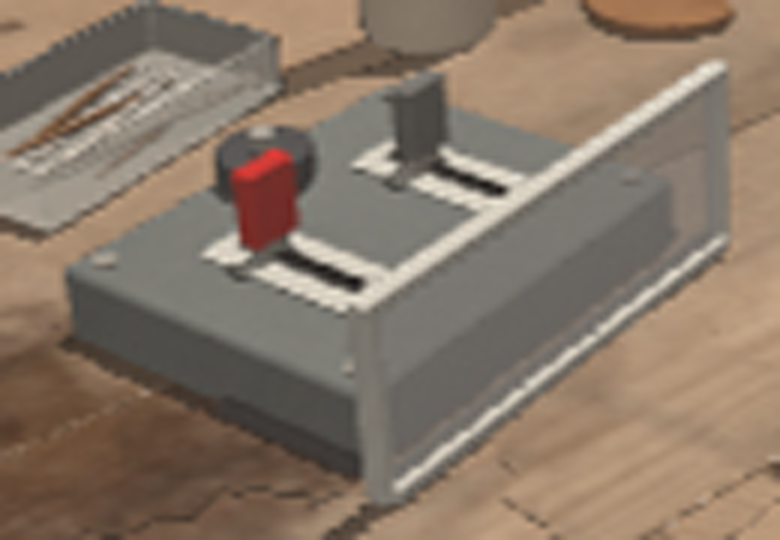

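View pics/c.png

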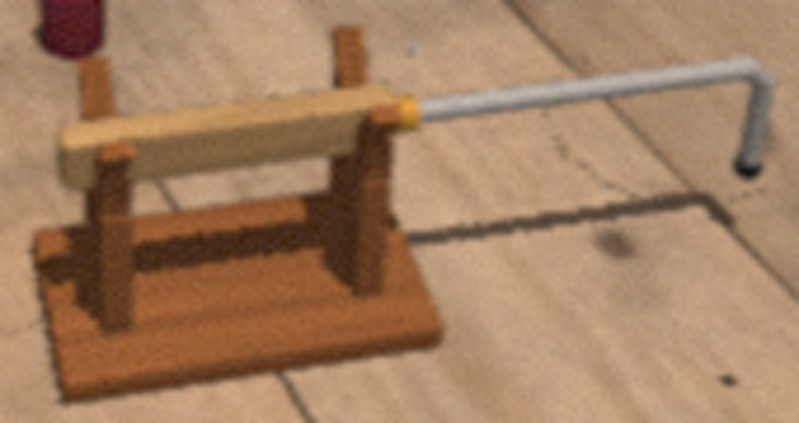

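View pics/d.png

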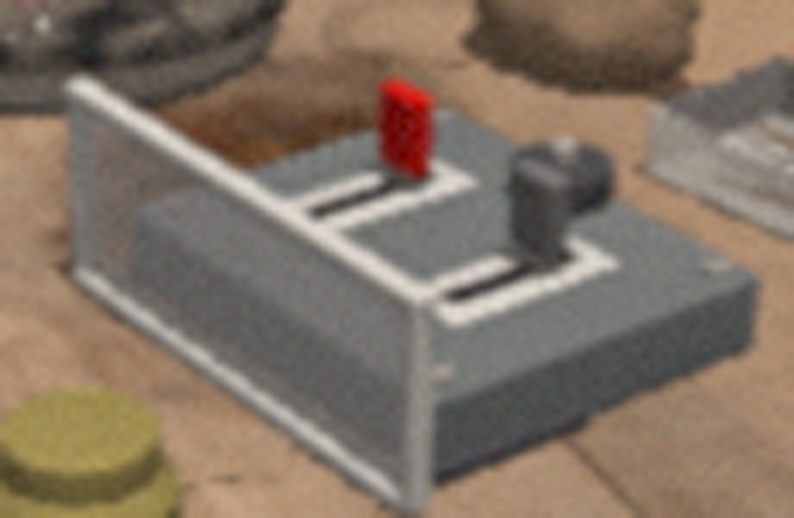

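Run:
```python
from h import *
S=camera('scene');D=camera('side')
def A(u,v):return (u+.5)/6-.5+180,(v+.5)/6-.5+190
def C(u,v):return (u+.5)/4.7-.5+285,(v+.5)/4.7-.5+245
def Dd(u,v):return (u+.5)/6.9-.5+275,(v+.5)/6.9-.5+145
R=lambda n,c,uv,z:(print(n,np.round(ray(c,*uv,z),4)),ray(c,*uv,z))[1]
gl=[];
gs1=R('guard L scene',S,A(365,305),.092);gs2=R('guard R scene',S,A(718,66),.092)
gd1=R('guard L side',D,Dd(75,85),.092);gd2=R('guard R side',D,Dd(425,297),.092)
for a,b in((gs1,gs2),(gd1,gd2)):
    print('len',np.linalg.norm(a-b),'mid',(a+b)/2,'yaw',np.degrees(np.arctan2(*(-(a-b)[:2]*[1,-1])[[0,1]])))
R('red scene',S,A(263,160),.081);R('red side',D,Dd(405,87),.081)
R('grey scene',S,A(418,78),.081);R('grey side',D,Dd(535,170),.081)
r1=R('rod start',D,C(420,108),.085);r2=R('rod end',D,C(752,70),.085);b=R('ball',D,C(747,167),.033)
h1=R('handle front top',D,C(390,91),.097);h0=R('handle rear top',D,C(68,134),.097)
print(np.linalg.norm(h1-h0),np.linalg.norm(r2-r1))
for a,c in((r1,r2),(h0,h1)):print('yaw',np.degrees(np.arctan2((c-a)[1],(c-a)[0])))
b1=R('rest near left',D,C(68,398),0);b2=R('rest near right',D,C(440,342),0);b3=R('rest back left',D,C(38,235),.014)
print(np.linalg.norm(b2-b1),'yaw',np.degrees(np.arctan2((b2-b1)[1],(b2-b1)[0])))
u=(b2-b1)/np.linalg.norm(b2-b1);n=np.array([-u[1],u[0],0]);print('rest c',(b1+b2)/2+n*.0425)
o=get_obs();print(o['eef_pos'],o['time_s'])
```

```text
guard L scene [0.5558 0.1974 0.092 ]
guard R scene [ 0.6077 -0.0189  0.092 ]
guard L side [0.5563 0.1905 0.092 ]
guard R side [ 0.609  -0.0271  0.092 ]
len 0.22250489352353908 mid [0.58172719 0.08926285 0.092     ] yaw 13.49213924274294
len 0.22387669910073768 mid [0.58264184 0.08173352 0.092     ] yaw 13.623382496859529
red scene [0.6892 0.1579 0.081 ]
red side [0.6879 0.1577 0.081 ]
grey scene [0.7055 0.0699 0.081 ]
grey side [0.7013 0.0672 0.081 ]
rod start [ 0.5474 -0.3169  0.085 ]
rod end [ 0.6798 -0.3489  0.085 ]
ball [ 0.6864 -0.3493  0.033 ]
handle front top [ 0.5339 -0.316   0.097 ]
handle rear top [ 0.4124 -0.2904  0.097 ]
0.12413707686758198 0.13625274582482763
yaw -13.60730747584851
yaw -11.878773329431723
rest near left [ 0.397  -0.3241  0.    ]
rest near right [ 0.5403 -0.3556  0.    ]
rest back left [ 0.4122 -0.2513  0.014 ]
0.1467433387797688 yaw -12.373064564566379
rest c [ 0.47772842 -0.29834875  0.        ]
[ 0.1555006  -0.55360642  0.25628471] 1.1
```

```bash
python3 -m jog '[0.06,-0.025,0.01,0,0,0.08,0, 0.12,-0.05,0.02,0,0,0.16,0, 0.18,-0.075,0.03,0,0,0.24,0, 0.24,-0.1,0.035,0,0,0.32,0, 0.30,-0.125,0.04,0,0,0.4,0, 0.35,-0.147,0.045,0,0,0.494,0, 0.374,-0.157,0.05,0,0,0.494,0, 0.374,-0.157,0.05,0,0,0.494,0, 0.374,-0.157,0.05,0,0,0.494,0]'
python3 - <<'E'
from h import *
c=camera('wrist');cv2.imwrite('pics/w1.png',cv2.cvtColor(c['frame'],cv2.COLOR_RGB2BGR))
o=get_obs();print(o['eef_pos'],o['eef_rot'],o['wrist_force'])
for n in('bent_hook','hook_rest','hook_tip'):print(n,[(np.round(x['xyz'],3),x['confidence']) for x in spot_in(c,n)[:2]])
b=np.array([.473,-.3015,.097]);u=np.array([np.cos(np.radians(-12.6)),np.sin(np.radians(-12.6)),0])
for s in(-.065,0,.065,.22):print(s,proj(c,b+s*u))
E
```

```text
time_s: 2.22
eef_pos: [0.4728, -0.3017, 0.2063]
eef_rot: [0.0, 0.994, -0.11, -0.0]
wrist_force: [0.1, 0.5, 0.2]
opening: 1.003
grasp_force: 0.0
[ 0.47253254 -0.30212245  0.20646677] [ 2.28162103e-04  9.93902222e-01 -1.10264770e-01 -3.38363031e-05] [-0.23622854 -0.55633815 -0.92272629]
bent_hook [(array([ 0.51 , -0.305,  0.094]), 0.57)]
hook_rest [(array([ 0.476, -0.302,  0.016]), 0.91)]
hook_tip [(array([ 0.509, -0.304,  0.096]), 0.91)]
-0.065 [321.25304596 295.78664583]
0 [321.17484326 210.41383769]
0.065 [321.08338878 110.57425459]
0.22 [ 320.78693059 -213.06504422]
```

View pics/w1.png

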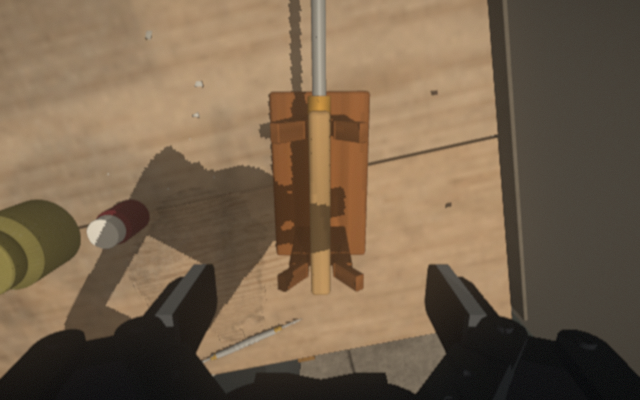

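The wrist view shows the handle lying straight along the picture from (321,294) to (319,110), within about 1 px of my prediction, so I'm going down and gripping.

```bash
python3 -m jog '[0,0,0.03,0,0,0,0, 0,0,0.06,0,0,0,0, 0,0,0.09,0,0,0,0, 0,0,0.108,0,0,0,0, 0,0,0.1155,0,0,0,0, 0,0,0.1155,0,0,0,0.5, 0,0,0.1155,0,0,0,1, 0,0,0.1155,0,0,0,1, 0,0,0.1155,0,0,0,1, 0,0,0.1155,0,0,0,1, 0,0,0.1155,0,0,0,1, 0,0,0.1155,0,0,0,1]'
python3 - <<'E'
from h import *
o=get_obs();print(o['eef_pos'],o['eef_rot'],o['wrist_force'],o['opening'],o['grasp_force'])
E
grep -n . pics/none 2>/dev/null
```

```text
time_s: 3.92
eef_pos: [0.4735, -0.3017, 0.0916]
eef_rot: [0.0, 0.994, -0.11, 0.001]
wrist_force: [-1.5, 0.8, 6.1]
opening: 0.154
grasp_force: 59.3
[ 0.47353395 -0.30167834  0.09155667] [ 3.85806540e-04  9.93947560e-01 -1.09853744e-01  5.04709351e-04] [-1.4573689   0.75300527  6.12805443] 0.15392597324294693 59.32747185230255
```

```bash
python3 -m jog '[0,0,-0.01,0,0,0,1, 0,0,-0.03,0,0,0,1, 0,0,-0.06,0,0,0,1, 0,0,-0.09,0,0,0,1, 0,0,-0.12,0,0,0,1, 0,0,-0.14,0,0,0,1, 0,0,-0.14,0,0,0,1]'
python3 -m jog '[0,-0.03,0,0,0,-0.02,1, -0.005,-0.065,0,0,0,-0.06,1, -0.01,-0.1,0,0,0,-0.1,1, -0.016,-0.135,0,0,0,-0.14,1, -0.021,-0.17,0,0,0,-0.18,1, -0.026,-0.205,0,0,0,-0.22,1, -0.032,-0.24,0,0,0,-0.26,1, -0.037,-0.275,0,0,0,-0.3,1, -0.043,-0.31,0,0,0,-0.34,1, -0.048,-0.345,0,0,0,-0.38,1, -0.056,-0.375,0,0,0,-0.42,1, -0.0645,-0.4,0,0,0,-0.457,1, -0.0645,-0.4095,0,0,0,-0.457,1, -0.0645,-0.4095,0,0,0,-0.457,1, -0.0645,-0.4095,0,0,0,-0.457,1]'
python3 - <<'E'
from h import *
o=get_obs();print(o['eef_pos'],o['eef_rot'],o['wrist_force'],o['opening'],o['grasp_force'])
c=camera('scene');d=camera('side')
a=cv2.cvtColor(np.hstack([c['frame'][100:300,150:350],d['frame'][80:280,240:440]]),cv2.COLOR_RGB2BGR)
cv2.imwrite('pics/e.png',cv2.resize(a,None,fx=2,fy=2,interpolation=cv2.INTER_CUBIC))
t=o['eef_pos']+[.972*.22,.235*.22,-.058]
for k in(c,d):print(proj(k,t),proj(k,o['eef_pos']-[0,0,.006]))
E
```

```text
time_s: 4.8
eef_pos: [0.4737, -0.3019, 0.2326]
eef_rot: [0.001, 0.994, -0.11, 0.001]
wrist_force: [0.3, 0.6, -1.4]
opening: 0.153
grasp_force: 58.6
time_s: 6.68
eef_pos: [0.4996, 0.1115, 0.2304]
eef_rot: [0.0, 0.993, 0.118, -0.0]
wrist_force: [0.9, -0.4, -2.1]
opening: 0.154
grasp_force: 58.6
[0.4996471  0.11153505 0.23044615] [ 1.45461004e-04  9.93068133e-01  1.17539646e-01 -3.07608607e-04] [ 0.91672417 -0.36960643 -2.13039811] 0.15420896729834932 58.63052845001221
[211.74459488 179.79503384] [286.21831211 180.44363916]
[341.33042108 124.64672778] [271.98298519 123.22316417]
```

View pics/e.png

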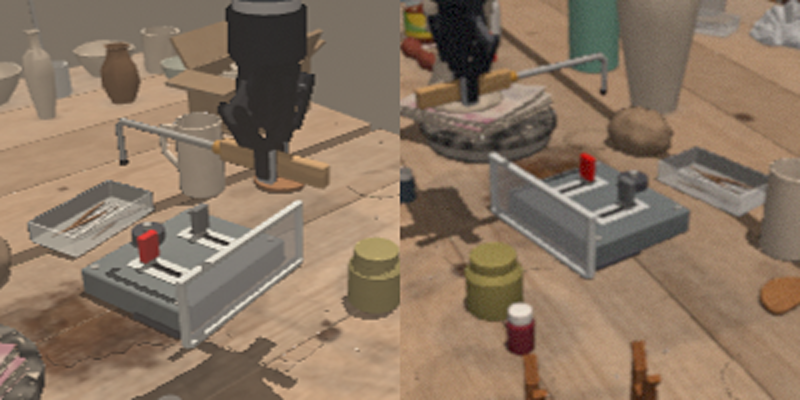

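The ball shows at (211.5,180) in the scene view and (341.5,125.5) in the side view, within 1 px of the prediction. I'm lowering it behind the lever.

```bash
python3 -m jog '[0,0,0.03,0,0,0,1, 0,0,0.06,0,0,0,1, 0,0,0.08,0,0,0,1, 0,0,0.095,0,0,0,1, 0,0,0.105,0,0,0,1, 0,0,0.11,0,0,0,1, 0,0,0.11,0,0,0,1]'
python3 - <<'E'
from h import *
c=camera('scene');d=camera('side')
for i in range(4):
    o=get_obs();camera('wrist');print(np.round(o['wrist_force'],2))
print(o['eef_pos'],o['eef_rot'])
a=cv2.cvtColor(np.hstack([c['frame'][170:290,170:310],d['frame'][120:240,270:410]]),cv2.COLOR_RGB2BGR)
cv2.imwrite('pics/f.png',cv2.resize(a,None,fx=2.8,fy=2.8,interpolation=cv2.INTER_CUBIC))
E
```

```text
time_s: 7.65
eef_pos: [0.4997, 0.1123, 0.1209]
eef_rot: [0.0, 0.993, 0.118, 0.0]
wrist_force: [0.2, -0.0, -0.8]
opening: 0.156
grasp_force: 58.7
[-0.54 -0.13 -0.66]
[ 0.48  0.87 -0.43]
[ 0.44 -0.73 -1.06]
[ 0.99 -0.81 -1.32]
[0.50000632 0.11244491 0.12137155] [6.70805495e-05 9.92991204e-01 1.18186951e-01 5.55027707e-04]
```

View pics/f.png

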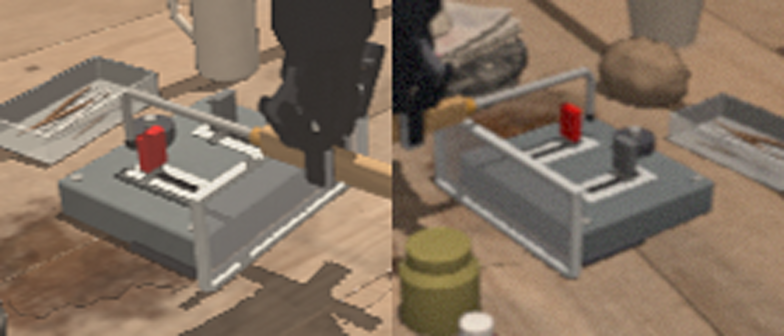

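```bash
cat > chk.py <<'E'
import sys
from h import *
lim=float(sys.argv[1]);u=np.array([.972,.235,0]);f=[];x=[]
for i in range(3):
    camera('wrist');o=get_obs();f.append(o['wrist_force']@u);x.append(o['eef_pos']@u)
print('F %.2f s=%.4f t=%.1f'%(np.mean(f),np.mean(x),o['time_s']));sys.exit(np.mean(f)>lim)
E
python3 chk.py 9
python3 -m jog '[-0.004,0,0,0,0,0,1, -0.008,0,0,0,0,0,1, -0.012,0,0,0,0,0,1, -0.014,0,0,0,0,0,1, -0.016,0,0,0,0,0,1]' >/dev/null && python3 chk.py 4 &&
python3 -m jog '[-0.001,0,0,0,0,0,1, -0.002,0,0,0,0,0,1]' >/dev/null && python3 chk.py 4 &&
python3 -m jog '[-0.001,0,0,0,0,0,1, -0.002,0,0,0,0,0,1]' >/dev/null && python3 chk.py 4 &&
python3 -m jog '[-0.001,0,0,0,0,0,1, -0.002,0,0,0,0,0,1]' >/dev/null && python3 chk.py 4 &&
python3 -m jog '[-0.001,0,0,0,0,0,1, -0.002,0,0,0,0,0,1]' >/dev/null && python3 chk.py 4
```

```text
F -0.21 s=0.5122 t=8.1
F 0.71 s=0.4960 t=8.9False
False
```

```bash
sed -i 's/sys.exit(np.mean(f)>lim)/sys.exit(int(np.mean(f)>lim))/' chk.py
python3 -m jog '[-0.001,0,0,0,0,0,1, -0.002,0,0,0,0,0,1]' >/dev/null && python3 chk.py 3.8 &&
python3 -m jog '[-0.001,0,0,0,0,0,1, -0.002,0,0,0,0,0,1]' >/dev/null && python3 chk.py 3.8 &&
python3 -m jog '[-0.001,0,0,0,0,0,1, -0.002,0,0,0,0,0,1]' >/dev/null && python3 chk.py 3.8 &&
python3 -m jog '[-0.001,0,0,0,0,0,1, -0.002,0,0,0,0,0,1]' >/dev/null && python3 chk.py 3.8
```

```text
F 1.87 s=0.4940 t=9.3
F 1.51 s=0.4919 t=9.7
F 1.83 s=0.4899 t=10.1
F 1.83 s=0.4879 t=10.5
```

```bash
python3 -m jog '[-0.0005,0,0,0,0,0,1, -0.001,0,0,0,0,0,1]' >/dev/null && python3 chk.py 3.6 &&
python3 -m jog '[-0.0005,0,0,0,0,0,1, -0.001,0,0,0,0,0,1]' >/dev/null && python3 chk.py 3.6 &&
python3 -m jog '[-0.0005,0,0,0,0,0,1, -0.001,0,0,0,0,0,1]' >/dev/null && python3 chk.py 3.6 &&
python3 -m jog '[-0.0005,0,0,0,0,0,1, -0.001,0,0,0,0,0,1]' >/dev/null && python3 chk.py 3.6 &&
python3 -m jog '[-0.0005,0,0,0,0,0,1, -0.001,0,0,0,0,0,1]' >/dev/null && python3 chk.py 3.6 &&
python3 -m jog '[-0.0005,0,0,0,0,0,1, -0.001,0,0,0,0,0,1]' >/dev/null && python3 chk.py 3.6 &&
python3 -m jog '[-0.0005,0,0,0,0,0,1, -0.001,0,0,0,0,0,1]' >/dev/null && python3 chk.py 3.6 &&
python3 -m jog '[-0.0005,0,0,0,0,0,1, -0.001,0,0,0,0,0,1]' >/dev/null && python3 chk.py 3.6
```

```text
F 1.77 s=0.4870 t=10.9
F 1.74 s=0.4860 t=11.3
F 2.09 s=0.4850 t=11.7
F 1.51 s=0.4840 t=12.1
F 1.63 s=0.4830 t=12.5
F 1.38 s=0.4820 t=12.9
F 1.79 s=0.4810 t=13.3
F 1.90 s=0.4800 t=13.7
```

```bash
python3 chk.py 3.6 &&
python3 -m jog '[-0.0005,0,0,0,0,0,1, -0.001,0,0,0,0,0,1]' >/dev/null && python3 chk.py 3.6 &&
python3 -m jog '[-0.0005,0,0,0,0,0,1, -0.001,0,0,0,0,0,1]' >/dev/null && python3 chk.py 3.6 &&
python3 -m jog '[-0.0005,0,0,0,0,0,1, -0.001,0,0,0,0,0,1]' >/dev/null && python3 chk.py 3.6 &&
python3 -m jog '[-0.0005,0,0,0,0,0,1, -0.001,0,0,0,0,0,1]' >/dev/null && python3 chk.py 3.6 &&
python3 -m jog '[-0.0005,0,0,0,0,0,1, -0.001,0,0,0,0,0,1]' >/dev/null && python3 chk.py 3.6 &&
python3 -m jog '[-0.0005,0,0,0,0,0,1, -0.001,0,0,0,0,0,1]' >/dev/null && python3 chk.py 3.6 &&
python3 -m jog '[-0.0005,0,0,0,0,0,1, -0.001,0,0,0,0,0,1]' >/dev/null && python3 chk.py 3.6 &&
python3 -m jog '[-0.0005,0,0,0,0,0,1, -0.001,0,0,0,0,0,1]' >/dev/null && python3 chk.py 3.6
```

```text
F 2.03 s=0.4800 t=13.8
F 1.82 s=0.4790 t=14.2
F 1.74 s=0.4780 t=14.6
F 1.69 s=0.4770 t=15.0
F 2.34 s=0.4760 t=15.4
F 1.49 s=0.4750 t=15.8
F 3.70 s=0.4744 t=16.2
```

```bash
python3 chk.py 6 &&
python3 -m jog '[-0.0003,0,0,0,0,0,1, -0.0003,0,0,0,0,0,1]' >/dev/null && python3 chk.py 6 &&
python3 -m jog '[-0.0003,0,0,0,0,0,1, -0.0003,0,0,0,0,0,1]' >/dev/null && python3 chk.py 6
```

```text
F 4.66 s=0.4743 t=16.4
F 5.04 s=0.4742 t=16.8
F 5.81 s=0.4741 t=17.2
```

```bash
python3 -m jog '[-0.0004,0,0,0,0,0,1, -0.0004,0,0,0,0,0,1]' >/dev/null && python3 chk.py 7 &&
python3 -m jog '[-0.0004,0,0,0,0,0,1, -0.0004,0,0,0,0,0,1]' >/dev/null && python3 chk.py 7.2 &&
python3 -m jog '[-0.0003,0,0,0,0,0,1, -0.0003,0,0,0,0,0,1]' >/dev/null && python3 chk.py 7.2
```

```text
F 8.17 s=0.4740 t=17.6
```

Measured pull is 8.2 N; I'm holding here.

```bash
python3 -m jog '[0,0,0,0,0,0,1, 0,0,0,0,0,0,1, 0,0,0,0,0,0,1]' && python3 chk.py 9; python3 chk.py 9
```

```text
time_s: 17.95
eef_pos: [0.4627, 0.1033, 0.1211]
eef_rot: [-0.0, 0.993, 0.118, 0.001]
wrist_force: [8.0, 2.8, -4.7]
opening: 0.151
grasp_force: 58.4
F 7.44 s=0.4740 t=18.1
F 7.70 s=0.4740 t=18.2
```

```bash
python3 -m jog '[0.002,0,0,0,0,0,1, 0.005,0,0,0,0,0,1, 0.009,0,0,0,0,0,1, 0.012,0,0,0,0,0,1, 0.012,0,-0.01,0,0,0,1, 0.012,0,-0.03,0,0,0,1, 0.012,0,-0.06,0,0,0,1, 0.012,0,-0.09,0,0,0,1, 0.012,0,-0.11,0,0,0,1, 0.012,0,-0.11,0,0,0,1]'
python3 - <<'E'
from h import *
o=get_obs();print(o['eef_pos'],o['eef_rot'],o['wrist_force'],o['opening'],o['grasp_force'])
c=camera('scene');d=camera('side')
a=cv2.cvtColor(np.hstack([c['frame'][140:290,180:330],d['frame'][90:240,250:400]]),cv2.COLOR_RGB2BGR)
cv2.imwrite('pics/g.png',cv2.resize(a,None,fx=2.6,fy=2.6,interpolation=cv2.INTER_CUBIC))
t=o['eef_pos']+[.972*.22,.235*.22,-.058]
for k,of in((c,(180,140)),(d,(250-150,90))):print((proj(k,t)-of)*2.6,(proj(k,t+[0,0,.052])-of)*2.6)
E
```

```text
time_s: 19.5
eef_pos: [0.4745, 0.1061, 0.233]
eef_rot: [0.0, 0.993, 0.118, 0.002]
wrist_force: [0.1, -0.1, -1.7]
opening: 0.154
grasp_force: 58.8
[0.47450188 0.10605155 0.23302906] [3.28799487e-04 9.92991800e-01 1.18162863e-01 2.17133270e-03] [ 0.1035081  -0.09169164 -1.74029557] 0.15395920363196944 58.80212903022766
[102.20255815 107.4264719 ] [95.43755425 52.99488639]
[608.27482888  92.71692019] [609.11222922  44.53051796]
```

View pics/g.png

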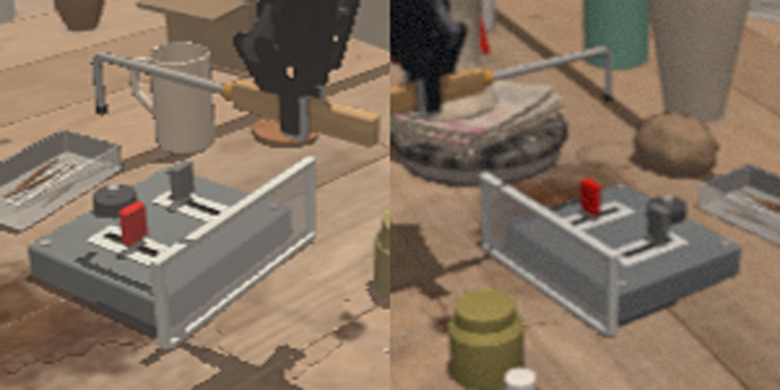

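The hook didn't slip noticeably (ball at (101,108) and (609,97), within 2 px of prediction), and the red lever stayed where I left it. I'm going back to the rest.

```bash
python3 -m jog '[-0.004,0.015,0,0,0,0.02,1, -0.011,0.045,0,0,0,0.06,1, -0.02,0.08,0,0,0,0.1,1, -0.028,0.115,0,0,0,0.14,1, -0.037,0.15,0,0,0,0.18,1, -0.045,0.185,0,0,0,0.22,1, -0.054,0.22,0,0,0,0.26,1, -0.062,0.255,0,0,0,0.3,1, -0.071,0.29,0,0,0,0.34,1, -0.079,0.325,0,0,0,0.38,1, -0.088,0.36,0,0,0,0.42,1, -0.095,0.387,0,0,0,0.457,1, -0.0966,0.3962,0,0,0,0.457,1, -0.0966,0.3962,0,0,0,0.457,1, -0.0966,0.3962,0,0,0,0.457,1]'
python3 - <<'E'
from h import *
from scipy.spatial.transform import Rotation as R
P=[];
for i in range(3): camera('side');o=get_obs();P.append(o['eef_pos'])
r=R.from_quat(o['eef_rot'],scalar_first=True);p=np.mean(P,0)
print(p,o['eef_rot'],'shift',r.inv().apply(np.array([.4735,-.3017,.0916])-p))
g=R.from_quat([0.0004,0.99395,-.10985,.0005],scalar_first=True);print('turn',(r.inv()*g).as_rotvec())
d=camera('side');t=p+[.9758*.22,-.2185*.22,-.058];print(proj(d,t))
save(d,'s2')
E
```

```text
time_s: 21.48
eef_pos: [0.4722, -0.3007, 0.2304]
eef_rot: [-0.0, 0.994, -0.109, -0.0]
wrist_force: [-0.3, -0.3, -1.2]
opening: 0.156
grasp_force: 58.8
[ 0.47247942 -0.30071725  0.23073066] [-8.31829912e-05  9.94020998e-01 -1.09189046e-01  1.33256070e-05] shift [0.00120842 0.00076119 0.13913055]
turn [-0.00085431  0.00107316  0.00132941]
[455.23415997 218.98920046]
```

```bash
python3 -m jog '[0.001,0.0008,0.02,0,0,0.001,1, 0.001,0.0008,0.05,0,0,0.001,1, 0.001,0.0008,0.08,0,0,0.001,1, 0.001,0.0008,0.105,0,0,0.001,1, 0.001,0.0008,0.12,0,0,0.001,1, 0.001,0.0008,0.128,0,0,0.001,1, 0.001,0.0008,0.132,0,0,0.001,1, 0.001,0.0008,0.132,0,0,0.001,1]'
python3 -m jog '[0,0,0.002,0,0,0,1, 0,0,0.004,0,0,0,1, 0,0,0.0055,0,0,0,1, 0,0,0.0055,0,0,0,1]'
```

```text
time_s: 22.68
eef_pos: [0.4735, -0.303, 0.0993]
eef_rot: [0.0, 0.994, -0.11, 0.0]
wrist_force: [-0.3, 0.1, -1.0]
opening: 0.154
grasp_force: 58.8
time_s: 23.18
eef_pos: [0.4731, -0.3028, 0.0932]
eef_rot: [-0.0, 0.994, -0.11, -0.0]
wrist_force: [-0.1, -0.6, -1.2]
opening: 0.15
grasp_force: 58.8
```

```bash
python3 -m jog '[0,0,0.001,0,0,0,1, 0,0,0.0015,0,0,0,1, 0,0,0.0015,0,0,0,0.8, 0,0,0.0015,0,0,0,0.5, 0,0,0.0015,0,0,0,0, 0,0,0.0015,0,0,0,0, 0,0,0.0015,0,0,0,0, 0,0,0.0015,0,0,0,0, 0,0,0.0015,0,0,0,0]'
python3 -m jog '[0,0,-0.02,0,0,0,0, 0,0,-0.05,0,0,0,0, 0,0,-0.08,0,0,0,0, 0,0,-0.11,0,0,0,0, 0,0,-0.13,0,0,0,0, 0,0,-0.13,0,0,0,0]'
python3 - <<'E'
from h import *
d=camera('side');c=camera('wrist')
a=cv2.cvtColor(np.hstack([c['frame'][50:330,180:460],cv2.resize(d['frame'][140:340,270:470],(280,280))]),cv2.COLOR_RGB2BGR)
cv2.imwrite('pics/i.png',cv2.resize(a,None,fx=1.4,fy=1.4))
E
```

```text
time_s: 24.3
eef_pos: [0.4732, -0.3027, 0.0918]
eef_rot: [-0.0, 0.994, -0.11, -0.0]
wrist_force: [0.0, 0.7, 0.2]
opening: 1.001
grasp_force: 0.0
time_s: 25.05
eef_pos: [0.474, -0.3035, 0.2236]
eef_rot: [0.001, 0.994, -0.11, 0.002]
wrist_force: [0.2, -0.9, -0.2]
opening: 1.001
grasp_force: 0.0
```

View pics/i.png

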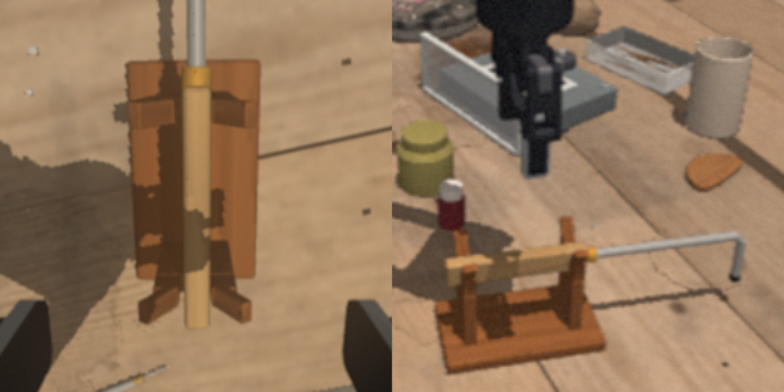

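The hook lies in both forks, bent end down and pointing the same way, in the position it started in. Handing in.

```bash
python3 -c "
from bench import hand_in
print(hand_in())"
```

```text
the job is handed in; nothing more can be done
None
```

The red lever was drawn to its end stop and held there for over half a second at about 8 N, the hook lies back in its rest as it was, and the job is handed in; no verdict came back.

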